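# Take the capped tube from the guarded angled station and hold it upright

## Task

Slide the station's clear guard fully open by its pull, draw the capped sample tube out of its leaning hole, turn it upright with the cap on top without leaning it much further over on the way, and keep it raised well clear above the station's holes, at least 15 cm between its foot and the trolley top. Finish while still holding it there, steady and touching nothing but your fingers; leave the open tubes in their holes, the tape roll and the needle holder where they are, and leave the guard open.

Things in the scene. Friction and masses are not known exactly. Their poses are not given: they have to be found in the camera images.
- station: Fixed white tube station on the trolley, base 360 x 205 x 8 mm (x, y, z). Origin on the trolley top, straight below the floor centre of the middle of its three holes (hole floors 36 mm up). x axis along the row of holes and the guard's rails, pointing to the back; y to the left, z up. Holes at x = -48, 0, +48 mm lean 35 degrees from vertical towards -y (right): hole axis, floor to mouth, = (0, -sin 35, cos 35) here.
- hole_mouth (a point): Centre of the middle hole's mouth, in the sloping face (164 x 46 mm) of the station's grey block. Each hole is 17.6 mm wide and 42 mm deep. Measured along the hole axis from a hole's floor: block face 42 mm, cap top 104 mm, guard pane 118 to 123 mm.
- rail_mid (a point): Point midway between the station's two aluminium rails, halfway along them, level with their top, 123 mm from the hole floors along the hole axis. The rails run along the station's x, 340 mm long, with 103 mm free between them, one either side of the row of tubes; white end cheeks 8 mm thick at station x = +98 and -242 mm reach as high as the rails.
- guard (a joint): Slide of the clear guard pane (140 x 108 mm), in m along the station's -x, towards the robot: 0 = shut, over all three holes; 0.165 = fully open, against its stop. It starts within 20 mm of shut, stays where it is left, and slides with about 1 to 2 N.
- guard_pull (a point): Centre of the top face of the guard's grey pull, an upright fin on the middle of the pane that moves with it: 14 mm thick along the rails (station x), 50 mm long across them, standing 35 mm above the grey pad on the pane (38 mm above the pane) along the same 35 degree lean as the hole axes.
- capped_tube: The capped sample tube: the only one of the three tubes in the station with a cap, and the longest, 104 mm long; glass 15.6 mm in diameter, cap 19.4 mm in diameter over the top 22 mm. About 20 g. Origin at the centre of its foot, z axis along the tube to the cap. It stands in any one of the three holes, loosely, so that 62 mm of it stands out above the block's face; it is rigid and can be gripped by cap or glass.
- open_tube_1: Open, clear tube without a cap, 77 mm long, 12.8 mm in diameter, standing loosely in another hole. Origin at the centre of its foot, z axis to its mouth. Leave alone.
- open_tube_2: Like open_tube_1, in the remaining hole. Leave alone.
- tape: Loose roll of white tape lying flat on the trolley, 48 mm in diameter, 25 mm high; origin at the centre of its underside. Leave alone.
- needle_holder: Loose ivory needle holder standing on its round flange on the right edge of the trolley, 31 mm in diameter, 54 mm high; origin at the centre of its underside. Leave alone.
There are look-alikes about, which are no part of the job. Leave any pink look-alike of the capped_tube alone.

How it is judged:
On the way, in this order (a step that is already met when the one before it is completed fails the run):
1. the guard is slid fully open (within 15 mm of its stop) (value of joint guard above 0.15 m), for 0.2 s.
2. the capped tube is drawn out of its hole in the fingers (distance of capped_tube from where it was at the start of the episode above 0.06 m and contact force between the fingers and capped_tube above 0.3 N), for 0.2 s.
At the end, for the whole second after the job is handed in: The capped tube is held between the fingers, cap up within 10 degrees of vertical, its foot more than 150 mm above the trolley top, not touching the station, moving slower than 30 mm/s; the guard is open to 140 mm or more; open tubes, tape roll and needle holder are within 30 mm of where they were (height (world z) of capped_tube above 0.15 m and angle between capped_tube's own z axis and vertical below 0.17 rad and contact force between the fingers and capped_tube above 0.3 N and contact force between capped_tube and station below 0.05 N and linear speed of capped_tube below 0.03 m/s and value of joint guard above 0.14 m and distance of each of open_tube_1, open_tube_2, tape, needle_holder from where it was at the start of the episode below 0.03 m); the arm keeps its last pose, push and grip.
It fails at once if an open tube, the tape roll or the needle holder is moved by more than 30 mm (distance of any of open_tube_1, open_tube_2, tape, needle_holder from where it was at the start of the episode above 0.03 m).
It fails at once if the capped tube leans over by more than 63 degrees (angle between capped_tube's own z axis and vertical above 1.1 rad).
It also fails if it takes over 45 s, if anything falls off the work surface, if the arm or the gripper's body presses on something with over 40 N, if the wrist force passes 120 N, or if a joint passes its speed limit or range.

## Robot

A 6-joint arm with a two-finger parallel gripper is mounted at the origin on a cart in front of the work surface, level with it; the furniture and walls round the work are solid. World frame = base frame: x ahead of the robot, y to its left, z up, the work surface at z = 0. Lengths are in m, angles in rad, forces in N, time in s.
With the tool pointing down it reaches from about 0.25 to 0.725 m from the base axis. Payload 4 kg.
Tool frame: the origin (TCP) lies between the finger pads; the fingertips stand 17 mm ahead of it and the grasp point (between the pads) lies 2 mm behind it; z points along the fingers, x is the direction in which the jaws open and shut, and the axes are right-handed (so a half turn about z gives the same grasp; the last joint's range is limited). The gripper opens to 85 mm and grips with 20 to 120 N. Pads are 22 mm wide; open, the fingers measure 114 mm over their backs; the gripper's body (76 mm by 85 mm) begins 54 mm behind the grasp point. The pads swing forward as they close: fully open they stand 13 mm farther back than shut.
Start: joints at [-1.245, 0.241, 0.005, 1.335, 0, 1.571], TCP at [0.16, -0.474, 0.248] pointing down, gripper open.
Joint ranges: [-2.72, 2.72], [-1.05, 1.87], [-1.09, 1.28], [-1.99, 2.15], [-1.42, 1.44], [-3.14, 3.14]. Speed limits (rad/s): [2.79, 2.79, 3.14, 3.14, 3.14, 3.14].

## Interface

Orientations are given as a unit quaternion [x, y, z, w].
In Python, from workcell import telemetry, cams, workorder gives the robot as it stands. The module is installed in compiled form; this text tells all that it offers.
- The arm moves only by the tool apply_moves, never from a script. Its argument "moves" is a list that holds one entry, the list of rows, each a list of 4 numbers: the shift along the tool's x, y, z in mm, then the turn about the tool's z in degrees. A call has exactly 10 rows; each row shifts and turns the pose as measured when the row begins, along the tool's axes as they then stand; what a row does not reach is not made up. A row lasts 1/10 s, in which the tool goes at most 50 mm and 8.59 degrees, less where a joint would pass 70% of its speed; a pose out of reach is approached as far as the arm can. A call with a gripper value outside its range is refused whole. "hand" is the gripper's target within -1 to 1 (fully open at 1, half-way at 0, shut at -1), set as the call begins (left out, the last holds). The fingers move at their own pace and stop on an object; the grip force is fixed at half the most. Time passes only in rows, so rows that do not move let the fingers close, or fill a call up. It gives the time, the measured TCP pose, the force and the opening at its end, in the units of the state.
- telemetry.get_obs(): the state, without advancing time (a new reading comes with each control period).
- cams.camera(name): name is "scene" or "top" or "wrist"; returns a dict with "color" (420x560x3 uint8, red, green, blue), "fovy" (degrees; the focal length in pixels is half the picture's height over the tangent of half this angle, whatever the lens; pixels are square), "cx", "cy" (the principal point, pixels), "camera_from_world" (4x4, takes a point from world to camera coordinates). Camera axes: x right, y down, z forward; pixel columns grow to the right and rows downward; lengths in m; the calibration is good to about 2 mm. A picture is of the moment at which its call begins. There is no depth.
- workorder.job_done(): hands the job in, once; it reports no verdict.
The state is a dict: "clock": time; "joint_pos": joint angles; "joint_vel": joint speeds; "tau": joint torques, N m; "eef_pos": TCP position; "tool_rot": TCP orientation; "ft_force": force on the tool from outside, world axes, zero at the start; "ft_torque": the same for the moment, N m; "grip_width": finger opening in m.
Only numpy, scipy, OpenCV 4.12 (cv2) and the standard library are available. Lean on these libraries where they do the work, as an engineer would, in place of code of your own. Each camera call takes 0.05 s, during which the arm holds its last target. There are 200 camera calls.

## Working session

There is one attempt and no reset: what is moved stays moved. The work goes in short steps, Python scripts to look and compute and a tool call to move; the robot and the scene stay as the last step left them, time stands still between calls to the robot, and variables do not carry over. Pictures are saved under pics/ and viewed, about 8 in all and at most 12, crops included, and the job is handed in when it is done.

Besides the shell and the picture viewer there is one more tool, called after "Call:" as name(argument=value, ...), one argument or row to a line, values as JSON. apply_moves: Moves the arm, as the interface text tells. Its arguments: {"type":"object","properties":{"moves":{"type":"array"},"hand":{"type":"number"}},"required":["moves"]}

```bash
mkdir -p pics; cat > h.py <<'E'
import numpy as np, cv2
from workcell import telemetry, cams, workorder
from scipy.spatial.transform import Rotation as R
def shot(name,fn=None):
    c=cams.camera(name)
    if fn: cv2.imwrite('pics/'+fn,cv2.cvtColor(c['color'],cv2.COLOR_RGB2BGR))
    np.save('pics/'+name+'.npy',c,allow_pickle=True); return c
def load(name): return np.load('pics/'+name+'.npy',allow_pickle=True).item()
def f(c): return 210/np.tan(np.radians(c['fovy'])/2)
def proj(c,P):
    P=np.atleast_2d(P);T=np.array(c['camera_from_world']);q=P@T[:3,:3].T+T[:3,3]
    return q[:,:2]/q[:,2:]*f(c)+[c['cx'],c['cy']]
def ray(c,uv):
    T=np.array(c['camera_from_world']);d=np.array([(uv[0]-c['cx'])/f(c),(uv[1]-c['cy'])/f(c),1])
    d=T[:3,:3].T@d; return -T[:3,:3].T@T[:3,3], d/np.linalg.norm(d)
def onz(c,uv,z):
    o,d=ray(c,uv); return o+d*(z-o[2])/d[2]
def tri(*cu):
    A=0;b=0
    for c,uv in cu:
        o,d=ray(c,uv);M=np.eye(3)-np.outer(d,d);A=A+M;b=b+M@o
    return np.linalg.solve(A,b)
E
python3 - <<'E'
from h import *
a=shot('scene','s1.png');b=shot('top','t1.png')
for c in(a,b):
    print(c['fovy'],c['cx'],c['cy'],ray(c,(280,210)))
o=telemetry.get_obs();print(o)
E
```

```text
43.56181602349541 280.7122182194325 205.5287353861902 (array([-0.14954894,  0.64755706,  0.49950586]), array([ 0.72789213, -0.55379508, -0.40433163]))
50.631647623764394 276.62992248802897 211.73211724195096 (array([0.45101519, 0.10753607, 0.99552488]), array([ 0.05428416, -0.01160621, -0.99845807]))
{'clock': 0.1, 'joint_pos': array([-1.24497771e+00,  2.41334465e-01,  3.84541719e-03,  1.33520665e+00,
       -1.70877974e-05,  1.57074954e+00]), 'joint_vel': array([ 0.00038637, -0.00247964,  0.00436952, -0.00023587,  0.00048958,
       -0.00110279]), 'tau': array([-6.67947152e-04, -3.73137975e+01,  2.53010416e+01,  1.08653057e-02,
       -6.94023629e-05, -2.12405308e-05]), 'eef_pos': array([ 0.15986386, -0.4731819 ,  0.24749838]), 'tool_rot': array([ 8.12443102e-01, -5.83039711e-01, -7.76522418e-04, -5.46800078e-04]), 'ft_force': array([-0.96935287, -0.24037028,  0.20858759]), 'ft_torque': array([-0.03525035,  0.03328017, -0.03372426]), 'grip_width': 0.08533168972367383}
```

View pics/s1.png

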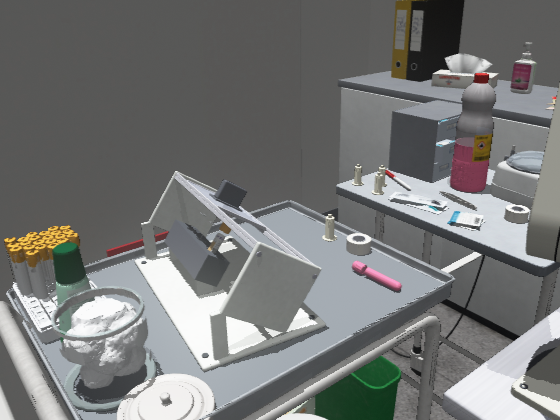

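View pics/t1.png

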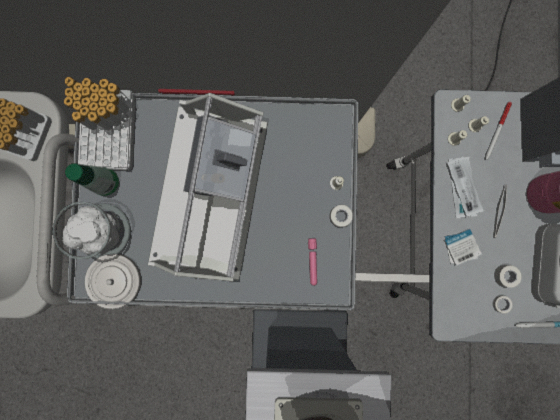

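The scene view shows the station (130-320, 175-360), with something orange near (220,230) behind the grey block. The needle holder is at (329,228), the tape at (358,243) and a pink look-alike at (377,275). In the top view the guard's pull is at about (231,159). I'll zoom in on both views.

```bash
python3 - <<'E'
from h import *
a=load('scene');b=load('top')
A=cv2.resize(a['color'][165:365,120:330],None,fx=2.85,fy=2.85,interpolation=3)[:,:]
B=cv2.resize(b['color'][85:285,140:280],None,fx=2.85,fy=2.85,interpolation=3)
A=cv2.resize(a['color'][165:305,130:270],(400,400),interpolation=3)
B=cv2.resize(b['color'][85:285,140:280],(400,571),interpolation=3)
M=np.zeros((571,800,3),np.uint8);M[:400,:400]=A;M[:,400:]=B
M=np.clip(M*1.4,0,255).astype(np.uint8)
cv2.imwrite('pics/m1.png',M[:,:,::-1])
for p in([0,0,0],[.3,0,0],[.3,.3,0],[.6,0,0]):print(p,proj(b,p),proj(a,p))
for uv in((151,263),(235,278),(185,105),(267,118)):print(onz(b,uv,.008))
E
```

```text
[0, 0, 0] [[317.38952103 441.51379276]] [[618.59969631 399.26090144]]
[0.3, 0, 0] [[320.57235284 303.31457707]] [[426.11432393 297.78349428]]
[0.3, 0.3, 0] [[185.59496715 299.5877009 ]] [[286.9581344 375.7257492]]
[0.6, 0, 0] [[323.65957055 169.2669451 ]] [[309.83923044 236.48379726]]
[0.37926855 0.37791265 0.008     ]
[0.35145884 0.19126838 0.008     ]
[0.73530039 0.31649196 0.008     ]
[0.71116601 0.13107617 0.008     ]
```

View pics/m1.png

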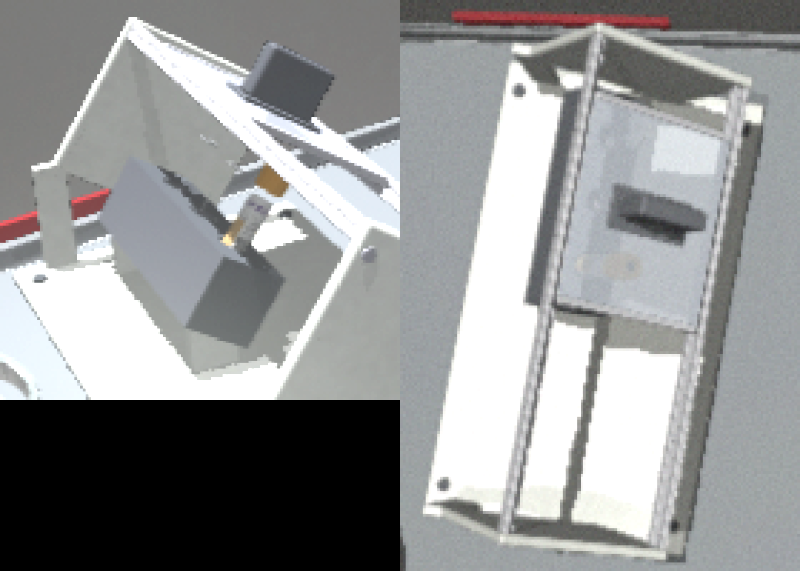

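The capped tube has an orange cap. It shows through the pane at the near hole: top crop (628,265), scene crop (272,182). The possible mix-ups are the orange-capped rack at upper left (top 90,100), the pink look-alike (top 313,260) and the open tubes (top crop about 612,165-230). I choose the orange-capped tube in the station's near hole. Next I fit the station pose.

```bash
cat >> h.py <<'E'
S35,C35=np.sin(np.radians(35)),np.cos(np.radians(35))
AX=np.array([0,-S35,C35]);AC=np.array([0,C35,S35])
def st(x,along,across=0): return np.array([x,0,.036])+along*AX+across*AC
def W(p,P):
    c,s=np.cos(p[2]),np.sin(p[2]);P=np.atleast_2d(P);return P@np.array([[c,s,0],[-s,c,0],[0,0,1]])+[p[0],p[1],0]
E
python3 - <<'E'
from h import *
from scipy.optimize import least_squares
a=load('scene');b=load('top')
pts=[(b,(210,94),st(.102,.123,.055)),(b,(177.8,274),st(-.246,.123,.055)),(b,(260.8,113.7),st(.102,.123,-.055)),(b,(231,277.5),st(-.246,.123,-.055)),(a,(176.2,172),st(.102,.123,.055)),(a,(258,246),st(-.246,.123,.055))]
fun=lambda p:np.concatenate([(proj(c,W(p,P))-uv).ravel() for c,uv,P in pts])
r=least_squares(fun,[.6,.25,-.17]);print(r.x,r.fun.round(1));np.save('pose.npy',r.x);p=r.x
print('cap top', W(p,st(-.048,.104)),proj(b,W(p,st(-.048,.104))),proj(a,W(p,st(-.048,.093))), 'tri cap',tri((b,(219.8,177.8)),(a,(225,229))))
for g in(0,.01,.02):print(g,'pull',W(p,st(-g,.123+.038)),proj(b,W(p,st(-g,.161))),proj(a,W(p,st(-g,.161))))
print('corners',proj(b,W(p,[[.108,-.1,.008],[-.252,-.1,.008]])))
E
```

```text
[ 0.6178542   0.27393483 -0.15206559] [ 1.6 -1.6 -1.3  0.6 -1.2 -3.5 -3.   2.4  0.4 -0.2  2.6 -0.9]
cap top [[0.56137201 0.2222423  0.12119181]] [[217.794514   176.50911258]] [[223.77345334 224.36571088]] tri cap [0.56307142 0.22305425 0.10095144]
0 pull [[0.60386563 0.18265467 0.16788348]] [[236.50749977 151.40874707]] [[231.16282559 181.49805562]]
0.01 pull [[0.59398103 0.18416947 0.16788348]] [[235.52832507 156.60580749]] [[233.4799157  183.19274028]]
0.02 pull [[0.58409643 0.18568428 0.16788348]] [[234.54796957 161.80913516]] [[235.83740536 184.91697256]]
corners [[254.69363776 118.38867295]
 [225.07893501 276.74193885]]
```

```bash
cat >> h.py <<'E'
def plan(target,yaw=None,n=10,vmax=48):
    "rows toward world target; yaw: wanted world angle (deg) of tool x"
    o=telemetry.get_obs();p=np.array(o['eef_pos']);Rm=R.from_quat(o['tool_rot']).as_matrix()
    y0=np.degrees(np.arctan2(Rm[1,0],Rm[0,0]));turn=0 if yaw is None else -((yaw-y0+90)%180-90)
    n=max(n,int(np.ceil(max(np.linalg.norm(target-p)*1000/vmax,abs(turn)/8))))
    print('pos',p.round(4),'yaw',y0.round(2),'tilt',np.degrees(np.arccos(-Rm[2,2])).round(2),'F',o['ft_force'].round(1),'w',round(o['grip_width'],4),'t',o['clock'],'turn',round(turn,1),'n',n)
    d=(target-p)*1000/n
    for i in range(n):
        Q=Rm@R.from_euler('z',turn/n*i,degrees=True).as_matrix()
        v=Q.T@d;print('[%d,%d,%d,%.1f]'%(*np.round(v),turn/n),end=',')
        if i%10==9:print()
    print()
E
python3 - <<'E'
from h import *
plan(np.array([.56,.18,.26]),-9.2,n=20)
E
```

```text
pos [ 0.1599 -0.4732  0.2475] yaw -71.33 tilt 0.11 F [-1.  -0.2  0.2] w 0.0853 t 0.1 turn -62.1 n 20
[-25,-29,-1,-3.1],[-23,-31,-1,-3.1],[-21,-32,-1,-3.1],[-19,-33,-1,-3.1],[-18,-34,-1,-3.1],[-16,-35,-1,-3.1],[-14,-36,-1,-3.1],[-12,-36,-1,-3.1],[-10,-37,-1,-3.1],[-8,-37,-1,-3.1],
[-6,-38,-1,-3.1],[-4,-38,-1,-3.1],[-2,-38,-1,-3.1],[0,-38,-1,-3.1],[2,-38,-1,-3.1],[5,-38,-1,-3.1],[7,-38,-1,-3.1],[9,-37,-1,-3.1],[11,-37,-1,-3.1],[13,-36,-1,-3.1],
```

Call:
apply_moves(
  moves=[
    [[-25,-29,-1,-3.1],[-23,-31,-1,-3.1],[-21,-32,-1,-3.1],[-19,-33,-1,-3.1],[-18,-34,-1,-3.1],[-16,-35,-1,-3.1],[-14,-36,-1,-3.1],[-12,-36,-1,-3.1],[-10,-37,-1,-3.1],[-8,-37,-1,-3.1]],
  ],
)

```text
clock: 1.1
eef_pos: [0.3599, -0.1353, 0.254]
tool_rot: [0.94, -0.34, -0.004, -0.002]
ft_force: [0.6, -0.5, 0.3]
grip_width: 0.0856
```

Call:
apply_moves(
  moves=[
    [[-6,-38,-1,-3.1],[-4,-38,-1,-3.1],[-2,-38,-1,-3.1],[0,-38,-1,-3.1],[2,-38,-1,-3.1],[5,-38,-1,-3.1],[7,-38,-1,-3.1],[9,-37,-1,-3.1],[11,-37,-1,-3.1],[13,-36,-1,-3.1]],
  ],
  hand=-0.2,
)

```text
clock: 2.1
eef_pos: [0.5567, 0.2102, 0.2611]
tool_rot: [0.998, -0.063, -0.006, -0.002]
ft_force: [0.2, -0.9, 0.2]
grip_width: 0.034
```

```bash
python3 - <<'E'
from h import *
p=np.load('pose.npy')
c=shot('wrist')
o=c['color'].copy()
plan(np.array([.57,.19,.26]),-9.2)
for P in (st(-.012,.161),st(-.048,.104),st(0,.077),st(.048,.077),st(.102,.123,.055),st(.102,.123,-.055)):
    uv=proj(c,W(p,P))[0];print(uv);cv2.circle(o,tuple(int(round(v)) for v in uv),3,(0,255,0),-1)
cv2.imwrite('pics/w1.png',o[:,:,::-1])
E
```

```text
pos [0.5591 0.2156 0.2595] yaw -6.94 tilt 0.76 F [4.5 2.4 0.8] w 0.0339 t 2.15 turn 2.3 n 10
[1,2,0,0.2],[1,2,0,0.2],[1,2,0,0.2],[1,2,0,0.2],[1,2,0,0.2],[1,2,0,0.2],[1,2,0,0.2],[1,2,0,0.2],[1,2,0,0.2],[1,2,0,0.2],

[329.37958666 242.01346284]
[285.11581275 188.25438703]
[334.95513695 169.38802295]
[384.42491045 170.77221837]
[492.31932463 161.25957069]
[431.306072   243.35786784]
```

View pics/w1.png

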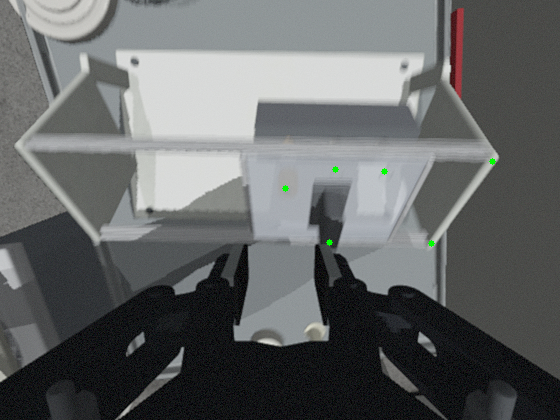

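The fin is at about (330,215) under the predicted point, and the far cheek corners match at (494,157) and (433,243). The fit is good, with the guard at about 12 mm. I'll straddle the pull and slide it.

```bash
python3 - <<'E'
from h import *
p=np.load('pose.npy')
t=W(p,st(-.012,.161))[0];t[2]=.235;print(t)
plan(t,np.degrees(p[2]))
E
```

```text
[0.59200411 0.18447243 0.235     ]
pos [0.5591 0.2156 0.2595] yaw -6.94 tilt 0.76 F [4.5 2.4 0.8] w 0.0339 t 2.15 turn 1.8 n 10
[4,3,2,0.2],[4,3,2,0.2],[4,3,2,0.2],[4,3,2,0.2],[4,3,2,0.2],[4,3,2,0.2],[4,3,2,0.2],[4,3,2,0.2],[4,3,2,0.2],[4,3,2,0.2],
```

Call:
apply_moves(
  moves=[
    [[5,4,3,0.3],[5,4,3,0.3],[5,4,3,0.3],[5,4,3,0.3],[5,4,3,0.3],[5,4,3,0.3],[5,4,3,0],[0,0,0,0],[0,0,0,0],[0,0,0,0]],
  ],
)

```text
clock: 3.15
eef_pos: [0.5908, 0.1763, 0.2342]
tool_rot: [0.997, -0.08, -0.008, -0.002]
ft_force: [-0.6, 0.5, -0.3]
grip_width: 0.0339
```

```bash
python3 - <<'E'
from h import *
p=np.load('pose.npy')
t=W(p,st(-.012,.161))[0];t[2]=.167
plan(t,np.degrees(p[2]))
E
```

```text
pos [0.5908 0.1763 0.2342] yaw -9.19 tilt 0.92 F [-0.6  0.5 -0.3] w 0.0339 t 3.15 turn -0.5 n 10
[0,-1,7,-0.0],[0,-1,7,-0.0],[0,-1,7,-0.0],[0,-1,7,-0.0],[0,-1,7,-0.0],[0,-1,7,-0.0],[0,-1,7,-0.0],[0,-1,7,-0.0],[0,-1,7,-0.0],[0,-1,7,-0.0],
```

Call:
apply_moves(
  moves=[
    [[0,-1,8,0],[0,-1,8,0],[0,-1,8,0],[0,-1,8,0],[0,-1,8,0],[0,-1,8,0],[0,-1,8,0],[0,-1,8,0],[0,0,2,0],[0,0,0,0]],
  ],
)

```text
clock: 4.15
eef_pos: [0.5897, 0.1866, 0.161]
tool_rot: [0.997, -0.079, -0.009, -0.002]
ft_force: [0.3, -0.7, 0.3]
grip_width: 0.0343
```

```bash
python3 - <<'E'
from h import *
p=np.load('pose.npy')
c=shot('wrist','w2.png');shot('scene','s2.png')
t=W(p,st(-.160-.010,.161))[0];t[2]=.167
plan(t,np.degrees(p[2]),n=14)
a=load('scene')['color'][150:310,130:290];w=c['color']
M=np.zeros((420,800,3),np.uint8);M[:,:400]=cv2.resize(w,(400,300))[0:0+300].repeat(1,0) if 0 else 0
M[:300,:400]=cv2.resize(w,(400,300));M[:400,400:]=cv2.resize(a,(400,400),interpolation=3)
cv2.imwrite('pics/m2.png',M[:,:,::-1])
E
```

```text
pos [0.5899 0.1867 0.1616] yaw -9.05 tilt 1.01 F [ 0.1  0.6 -0.2] w 0.0345 t 4.25 turn -0.3 n 14
[-11,0,0,-0.0],[-11,0,0,-0.0],[-11,0,0,-0.0],[-11,0,0,-0.0],[-11,0,0,-0.0],[-11,0,0,-0.0],[-11,0,0,-0.0],[-11,0,0,-0.0],[-11,0,0,-0.0],[-11,0,0,-0.0],
[-11,0,0,-0.0],[-11,0,0,-0.0],[-11,0,0,-0.0],[-11,0,0,-0.0],
```

View pics/m2.png

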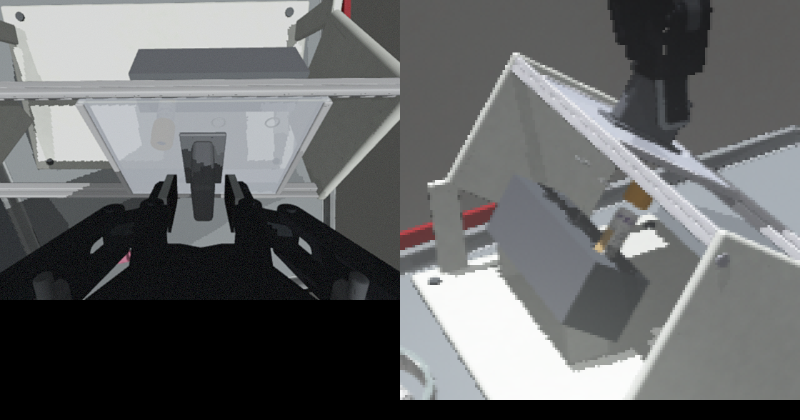

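The fin is centred between the fingers (wrist 203,180), so I slide towards -x.

Call:
apply_moves(
  moves=[
    [[-5,0,-3,0],[-9,0,-1,0],[-9,0,0,0],[-9,0,0,0],[-9,0,0,0],[-9,0,0,0],[-9,0,0,0],[-9,0,0,0],[-9,0,0,0],[-9,0,0,0]],
  ],
)

```text
clock: 5.25
eef_pos: [0.4999, 0.2007, 0.1692]
tool_rot: [0.997, -0.079, -0.005, -0.002]
ft_force: [0.7, -0.1, -1.1]
grip_width: 0.0341
```

```bash
python3 - <<'E'
from h import *
p=np.load('pose.npy')
t=W(p,st(-.160-.010,.161))[0];t[2]=.165
plan(t,np.degrees(p[2]),n=8)
E
```

```text
pos [0.4999 0.2007 0.1692] yaw -9.11 tilt 0.67 F [ 0.7 -0.1 -1.1] w 0.0341 t 5.25 turn -0.4 n 8
[-8,0,1,-0.0],[-8,0,1,-0.0],[-8,0,1,-0.0],[-8,0,1,-0.0],[-8,0,1,-0.0],[-8,0,1,-0.0],[-8,0,1,-0.0],[-8,0,1,-0.0],
```

Call:
apply_moves(
  moves=[
    [[-8,0,1,0],[-8,0,1,0],[-8,0,1,0],[-8,0,0,0],[-8,0,0,0],[-8,0,0,0],[-6,0,0,0],[-4,0,0,0],[-2,0,0,0],[0,0,0,0]],
  ],
)

```text
clock: 6.25
eef_pos: [0.4344, 0.2114, 0.1676]
tool_rot: [0.997, -0.079, -0.005, -0.002]
ft_force: [1.2, -1.3, 0.7]
grip_width: 0.0342
```

```bash
python3 - <<'E'
from h import *
p=np.load('pose.npy')
t=W(p,st(-.160-.010,.161))[0];t[2]=.165
plan(t,np.degrees(p[2]),n=8)
c=shot('top')
for g in(.14,.15,.165):print(proj(c,W(p,[st(-g+.07,.123,.05),st(-g+.07,.123,-.05)])))
cv2.imwrite('pics/t2.png',cv2.resize(c['color'][80:290,140:290],None,fx=2.8,fy=2.8,interpolation=3)[:,:,::-1])
E
```

```text
pos [0.4344 0.2114 0.1676] yaw -9.04 tilt 0.62 F [ 1.2 -1.3  0.7] w 0.0342 t 6.25 turn -0.3 n 8
[0,0,0,-0.0],[0,0,0,-0.0],[0,0,0,-0.0],[0,0,0,-0.0],[0,0,0,-0.0],[0,0,0,-0.0],[0,0,0,-0.0],[0,0,0,-0.0],
[[196.87407869 182.06454857]
 [242.01535712 192.72288173]]
[[195.86999825 187.28540008]
 [241.10109344 197.61524948]]
[[194.36160426 195.12849782]
 [239.72776069 204.96416757]]
```

View pics/t2.png

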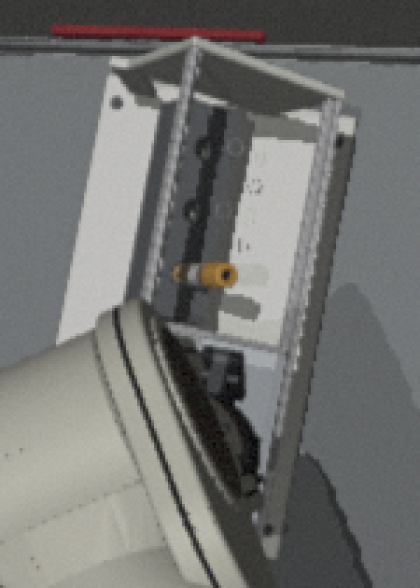

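The pane's edge is at crop (170,322)-(282,350), which corresponds to a guard opening of about 0.165. The cap is uncovered at crop (218,274). I nudge once more to confirm the stop, then raise and look from above.

Call:
apply_moves(
  moves=[
    [[-3,0,0,0],[-2,0,0,0],[0,0,0,0],[0,0,0,0],[4,0,0,0],[5,0,-20,0],[0,0,-30,0],[0,0,-20,0],[0,0,-10,0],[0,0,0,0]],
  ],
)

```text
clock: 7.3
eef_pos: [0.4388, 0.21, 0.248]
tool_rot: [0.997, -0.079, -0.008, -0.002]
ft_force: [0.3, -0.2, 0.5]
grip_width: 0.034
```

```bash
python3 - <<'E'
from h import *
p=np.load('pose.npy')
for n in('top','scene','wrist'):
    c=shot(n);im=cv2.cvtColor(c['color'],cv2.COLOR_RGB2HSV)
    m=((im[...,0]>8)&(im[...,0]<24)&(im[...,1]>140)&(im[...,2]>70)).astype(np.uint8)
    k,l,s,ce=cv2.connectedComponentsWithStats(m)
    print(n,[(s[i].tolist(),ce[i].round(1).tolist()) for i in range(1,k) if s[i,4]>15])
    for al in(.093,.104):print(' pred',al,proj(c,W(p,st(-.048,al))).round(1))
plan(W(p,st(-.048,.104))[0]+[0,0,.1],np.degrees(p[2]))
E
```

```text
top [([64, 77, 53, 44, 1490], [90.2, 97.9]), ([0, 99, 24, 49, 551], [7.7, 120.2]), ([212, 174, 12, 9, 76], [217.0, 177.7])]
 pred 0.093 [[215.3 176.5]]
 pred 0.104 [[217.8 176.5]]
scene [([392, 0, 27, 79, 647], [401.8, 42.1]), ([472, 134, 20, 28, 366], [481.5, 147.3]), ([220, 223, 8, 9, 43], [223.3, 227.2]), ([4, 225, 76, 42, 1555], [39.6, 243.3])]
 pred 0.093 [[223.8 224.4]]
 pred 0.104 [[226.8 218.8]]
wrist [([409, 152, 26, 31, 572], [421.3, 166.6])]
 pred 0.093 [[421.1 160.7]]
 pred 0.104 [[424.9 169.5]]
pos [0.4377 0.2094 0.2458] yaw -9.09 tilt 1.11 F [-0.2 -0.6 -0.7] w 0.0338 t 7.45 turn -0.4 n 10
[12,-3,2,-0.0],[12,-3,2,-0.0],[12,-3,2,-0.0],[12,-3,2,-0.0],[12,-3,2,-0.0],[12,-3,2,-0.0],[12,-3,2,-0.0],[12,-3,2,-0.0],[12,-3,2,-0.0],[12,-3,2,-0.0],
```

Call:
apply_moves(
  moves=[
    [[15,-4,2,0],[15,-4,2,0],[15,-4,2,0],[15,-4,2,0],[15,-4,2,0],[15,-4,2,0],[15,-4,2,0],[14,-4,2,0],[0,0,0,0],[0,0,0,0]],
  ],
)

```text
clock: 8.45
eef_pos: [0.5559, 0.2203, 0.2098]
tool_rot: [0.997, -0.079, -0.023, 0.005]
ft_force: [-0.6, -0.6, 0.3]
grip_width: 0.0344
```

```bash
python3 - <<'E'
from h import *
p=np.load('pose.npy')
uv={}
for n in('top','scene','wrist'):
    c=shot(n,n[0]+'3.png');im=cv2.cvtColor(c['color'],cv2.COLOR_RGB2HSV)
    m=((im[...,0]>8)&(im[...,0]<24)&(im[...,1]>140)&(im[...,2]>70)).astype(np.uint8)
    k,l,s,ce=cv2.connectedComponentsWithStats(m)
    q=proj(c,W(p,st(-.048,.095)))[0]
    L=[(s[i].tolist(),ce[i].round(1).tolist()) for i in range(1,k) if s[i,4]>15 and np.hypot(*(ce[i]-q))<40]
    print(n,L,q.round(1))
    if L: uv[n]=(c,L[0][1])
print(tri(*uv.values()),W(p,st(-.048,.095)))
plan(np.array([.561,.2225,.124]),np.degrees(p[2]))
E
```

```text
top [] [215.7 176.5]
scene [([220, 224, 6, 7, 25], [222.4, 226.7])] [224.3 223.4]
wrist [([283, 191, 23, 34, 664], [293.7, 207.1])] [292.  203.4]
[0.56419224 0.22622321 0.107906  ] [[0.56215398 0.22734492 0.11381944]]
pos [0.5558 0.2204 0.2108] yaw -9.01 tilt 2.59 F [-0.3 -0.5 -0.1] w 0.0344 t 8.6 turn -0.3 n 10
[1,0,9,-0.0],[1,0,9,-0.0],[1,0,9,-0.0],[1,0,9,-0.0],[1,0,9,-0.0],[1,0,9,-0.0],[1,0,9,-0.0],[1,0,9,-0.0],[1,0,9,-0.0],[1,0,9,-0.0],
```

View pics/w3.png

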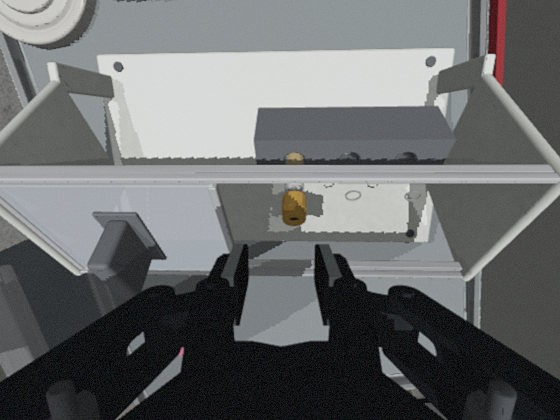

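Call:
apply_moves(
  moves=[
    [[2,0,6,0],[2,0,6,0],[1,0,6,0],[1,0,6,0],[0,0,6,0],[0,0,6,0],[0,0,6,0],[0,0,5,0],[0,0,0,0],[0,0,0,0]],
  ],
)

```text
clock: 9.6
eef_pos: [0.5584, 0.2191, 0.1599]
tool_rot: [0.997, -0.078, -0.022, 0.005]
ft_force: [-1.4, 0.1, 0.8]
grip_width: 0.0342
```

```bash
python3 - <<'E'
from h import *
p=np.load('pose.npy')
print(R.from_quat(telemetry.get_obs()['tool_rot']).as_matrix().round(3))
c=shot('wrist')
q=proj(c,W(p,st(-.048,.095)))[0];im=cv2.cvtColor(c['color'],cv2.COLOR_RGB2HSV)
m=((im[...,0]>8)&(im[...,0]<24)&(im[...,1]>140)&(im[...,2]>70)).astype(np.uint8)
k,l,s,ce=cv2.connectedComponentsWithStats(m);print(s[1:],ce[1:],q)
plan(np.array([.5625,.2225,.124]),np.degrees(p[2]))
E
```

```text
[[ 0.987 -0.155 -0.045]
 [-0.156 -0.988 -0.006]
 [-0.043  0.013 -0.999]]
[[ 275  208   29   44 1092]] [[288.87912088 229.11996337]] [286.65466568 224.18900404]
pos [0.5584 0.2191 0.1599] yaw -8.97 tilt 2.6 F [-0.  -0.4 -0. ] w 0.0342 t 9.65 turn -0.3 n 10
[1,0,4,-0.0],[1,0,4,-0.0],[1,0,4,-0.0],[1,0,4,-0.0],[1,0,4,-0.0],[1,0,4,-0.0],[1,0,4,-0.0],[1,0,4,-0.0],[1,0,4,-0.0],[1,0,4,-0.0],
```

Call:
apply_moves(
  moves=[
    [[1,-1,5,0],[1,-1,5,0],[1,-1,5,0],[1,0,5,0],[1,0,5,0],[1,0,5,0],[1,0,4,0],[0,0,2,0],[0,0,0,0],[0,0,0,0]],
  ],
)

```text
clock: 10.65
eef_pos: [0.565, 0.221, 0.1206]
tool_rot: [0.997, -0.078, -0.022, 0.005]
ft_force: [-0.1, -0.0, 0.1]
grip_width: 0.0339
```

```bash
python3 - <<'E'
from h import *
p=np.load('pose.npy')
a=shot('scene');w=shot('wrist')
plan(np.array([.5625,.2225,.124]),np.degrees(p[2]))
M=np.zeros((400,800,3),np.uint8)
M[:,:400]=cv2.resize(w['color'][120:380,150:410],(400,400),interpolation=3);M[:,400:]=cv2.resize(a['color'][140:280,150:290],(400,400),interpolation=3)
cv2.imwrite('pics/m4.png',M[:,:,::-1])
E
```

```text
pos [0.5651 0.221  0.1207] yaw -8.97 tilt 2.55 F [-0.1 -0.  -0. ] w 0.0343 t 10.75 turn -0.3 n 10
[0,0,0,-0.0],[0,0,0,-0.0],[0,0,0,-0.0],[0,0,0,-0.0],[0,0,0,-0.0],[0,0,0,-0.0],[0,0,0,-0.0],[0,0,0,-0.0],[0,0,0,-0.0],[0,0,0,-0.0],
```

View pics/m4.png

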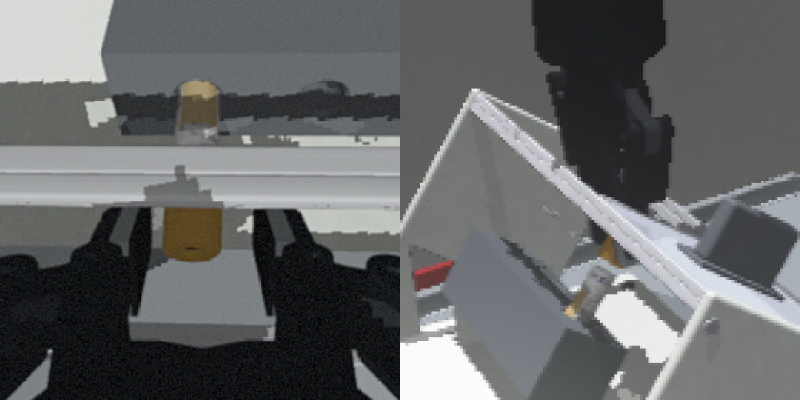

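The cap sits between the fingers, at crop (192,235) with the jaws at about 118-275. I'm closing.

Call:
apply_moves(
  moves=[
    [[-2,0,0,0],[0,0,0,0],[0,0,0,0],[0,0,0,0],[0,0,0,0],[0,0,0,0],[0,0,0,0],[0,0,0,0],[0,0,0,0],[0,0,0,0]],
  ],
  hand=-1,
)

```text
clock: 11.75
eef_pos: [0.5632, 0.2214, 0.1215]
tool_rot: [0.997, -0.078, -0.021, 0.004]
ft_force: [0.8, -0.6, -0.4]
grip_width: 0.0171
```

Call:
apply_moves(
  moves=[
    [[0,1.4,-2.1,0],[-0.2,2.9,-4.1,0],[-0.2,2.9,-4.1,0],[-0.2,2.9,-4.1,0],[-0.2,2.9,-4.1,0],[-0.2,2.9,-4.1,0],[-0.2,2.9,-4.1,0],[-0.2,2.9,-4.1,0],[0,0,0,0],[0,0,0,0]],
  ],
)

```text
clock: 12.75
eef_pos: [0.5599, 0.1981, 0.1564]
tool_rot: [0.997, -0.078, -0.02, 0.004]
ft_force: [-0.0, -0.2, -1.7]
grip_width: 0.0172
```

```bash
python3 - <<'E'
from h import *
p=np.load('pose.npy')
a=shot('scene');w=shot('wrist')
plan(np.array([.5625,.2225,.124]),np.degrees(p[2]))
M=np.zeros((400,800,3),np.uint8)
M[:,:400]=cv2.resize(w['color'][120:380,150:410],(400,400),interpolation=3);M[:,400:]=cv2.resize(a['color'][140:280,150:290],(400,400),interpolation=3)
cv2.imwrite('pics/m5.png',M[:,:,::-1])
E
```

```text
pos [0.5599 0.1982 0.1563] yaw -9.0 tilt 2.4 F [-0.2 -0.8 -0. ] w 0.0171 t 12.85 turn -0.3 n 10
[0,-2,3,-0.0],[0,-2,3,-0.0],[0,-2,3,-0.0],[0,-2,3,-0.0],[0,-2,3,-0.0],[0,-2,3,-0.0],[0,-2,3,-0.0],[0,-2,3,-0.0],[0,-2,3,-0.0],[0,-2,3,-0.0],
```

View pics/m5.png

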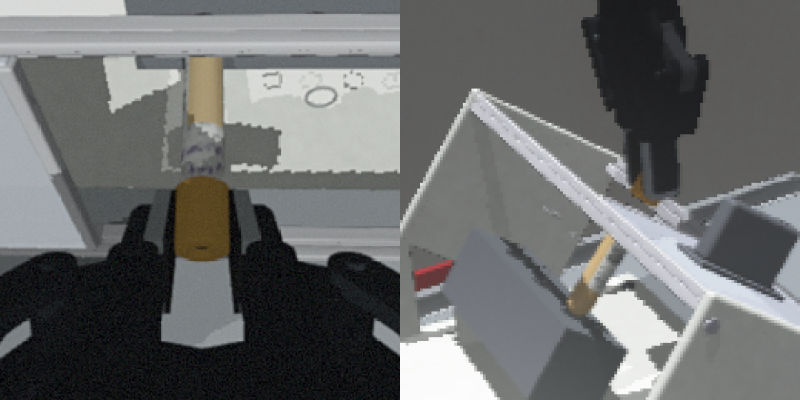

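The tube is held by its cap and drawn about 42 mm out. I continue along the hole axis. Then I'll tip it upright by moving its lower glass against the inner edge of the left rail, so it pivots in the grip.

Call:
apply_moves(
  moves=[
    [[-0.3,5.8,-8.2,0],[-0.4,5.8,-8.2,0],[-0.4,5.8,-8.2,0],[-0.4,5.8,-8.2,0],[-0.4,5.8,-8.2,0],[-0.4,5.8,-8.2,0],[-0.4,5.8,-8.2,0],[-0.4,5.8,-8.2,0],[-0.4,5.8,-8.2,0],[-0.4,5.8,-8.2,0]],
  ],
)

```text
clock: 13.85
eef_pos: [0.5492, 0.1372, 0.2459]
tool_rot: [0.997, -0.078, -0.021, 0.004]
ft_force: [-0.1, 0.0, -0.9]
grip_width: 0.0168
```

```bash
python3 - <<'E'
from h import *
p=np.load('pose.npy')
a=shot('scene');w=shot('wrist')
plan(W(p,[[-.048,-.036,.240]])[0],np.degrees(p[2]))
o=telemetry.get_obs();q=np.array(o['eef_pos'])-[p[0],p[1],0];print('station TCP',R.from_euler('z',-p[2]).apply(q))
M=np.zeros((400,800,3),np.uint8)
M[:,:400]=cv2.resize(w['color'][120:380,150:410],(400,400),interpolation=3);M[:,400:]=cv2.resize(a['color'][120:290,150:320],(400,400),interpolation=3)
cv2.imwrite('pics/m6.png',M[:,:,::-1])
E
```

```text
pos [0.5499 0.1371 0.247 ] yaw -9.03 tilt 2.28 F [-0.2 -0.1 -0.7] w 0.017 t 13.95 turn -0.3 n 10
[0,-11,1,-0.0],[0,-11,1,-0.0],[0,-11,1,-0.0],[0,-11,1,-0.0],[0,-11,1,-0.0],[0,-11,1,-0.0],[0,-11,1,-0.0],[0,-11,1,-0.0],[0,-11,1,-0.0],[0,-11,1,-0.0],

station TCP [-0.046414   -0.14557065  0.24696247]
```

View pics/m6.png

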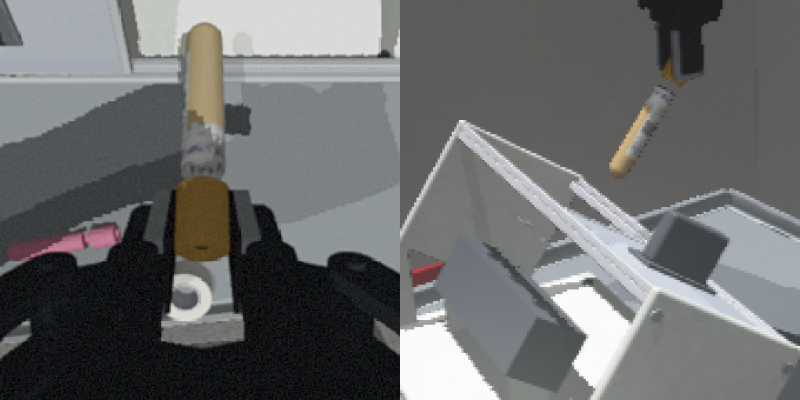

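```bash
python3 - <<'E'
from h import *
p=np.load('pose.npy')
for n in('scene','wrist'):
    c=load(n)
P=tri((load('scene'),(243.5,194.4)),(load('wrist'),(282.6,136)));print(P)
print(R.from_euler('z',-p[2]).apply(P-[p[0],p[1],0]))
print('rail pred',st(0,.123,.0515),st(0,.123,.06))
E
```

```text
[0.55611205 0.19267439 0.1600089 ]
[-0.04872031 -0.08967544  0.1600089 ]
rail pred [ 0.         -0.02836357  0.16629489] [ 0.         -0.02140078  0.17117029]
```

Call:
apply_moves(
  moves=[
    [[0,-4,4,0],[0,-6,4,0],[0,-6,2,0],[0,-6,0,0],[0,-6,0,0],[0,-6,0,0],[0,-6,0,0],[0,-6,0,0],[0,-2,0,0],[0,0,0,0]],
  ],
)

```text
clock: 14.95
eef_pos: [0.5566, 0.1906, 0.2327]
tool_rot: [0.997, -0.077, -0.022, 0.004]
ft_force: [-0.2, -0.5, -1.0]
grip_width: 0.0169
```

Call:
apply_moves(
  moves=[
    [[0,-2,0,0],[0,-2,0,0],[0,-2,0,0],[0,-2,0,0],[0,-2,0,0],[0,-2,0,0],[0,-2,0,0],[0,-2,0,0],[0,-2,0,0],[0,-2,0,0]],
  ],
)

```text
clock: 15.95
eef_pos: [0.5589, 0.2048, 0.2316]
tool_rot: [0.997, -0.08, -0.023, 0.011]
ft_force: [-0.5, -6.1, 0.4]
grip_width: 0.0164
```

```bash
cat >> h.py <<'E'
def stat(name):
    p=np.load('pose.npy');a=shot('scene');w=shot('wrist')
    plan(W(p,[[-.048,-.036,.240]])[0],np.degrees(p[2]))
    o=telemetry.get_obs();print('station TCP',R.from_euler('z',-p[2]).apply(np.array(o['eef_pos'])-[p[0],p[1],0]))
    M=np.zeros((400,800,3),np.uint8)
    M[:,:400]=cv2.resize(w['color'][120:380,150:410],(400,400),interpolation=3);M[:,400:]=cv2.resize(a['color'][60:230,130:300],(400,400),interpolation=3)
    cv2.imwrite('pics/'+name,M[:,:,::-1])
E
python3 -c "from h import *;stat('m7.png')"
```

```text
pos [0.5589 0.2049 0.2314] yaw -9.16 tilt 2.91 F [-1.1 -5.8 -0.1] w 0.017 t 16.05 turn -0.4 n 10
[0,-4,-1,-0.0],[0,-4,-1,-0.0],[0,-4,-1,-0.0],[0,-4,-1,-0.0],[0,-4,-1,-0.0],[0,-4,-1,-0.0],[0,-4,-1,-0.0],[0,-4,-1,-0.0],[0,-4,-1,-0.0],[0,-4,-1,-0.0],

station TCP [-0.04781894 -0.07712402  0.23137807]
```

View pics/m7.png

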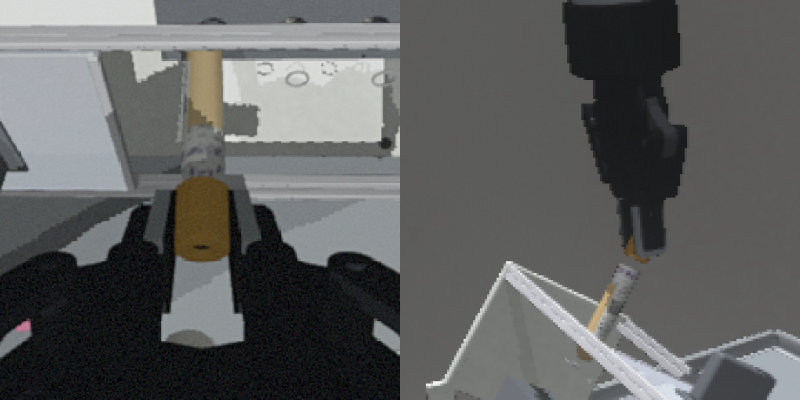

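Contact with the rail has begun (6 N on y at about 12 mm above the foot). I push on with larger steps.

Call:
apply_moves(
  moves=[
    [[0,-4,0,0],[0,-4,0,0],[0,-4,0,0],[0,-5,0,0],[0,-5,0,0],[0,-5,0,0],[0,-5,0,0],[0,-5,0,0],[0,-5,0,0],[0,-5,0,0]],
  ],
)

```text
clock: 17.05
eef_pos: [0.5645, 0.2342, 0.2272]
tool_rot: [0.996, -0.085, -0.025, 0.032]
ft_force: [-2.1, -10.1, 0.3]
grip_width: 0.0167
```

```bash
python3 -c "from h import *;stat('m8.png')"
```

```text
pos [0.5649 0.2348 0.2269] yaw -9.86 tilt 4.57 F [-0.9 -6.7 -1.8] w 0.0169 t 17.15 turn -1.1 n 10
[0,-1,-1,-0.1],[0,-1,-1,-0.1],[0,-1,-1,-0.1],[0,-1,-1,-0.1],[0,-1,-1,-0.1],[0,-1,-1,-0.1],[0,-1,-1,-0.1],[0,-1,-1,-0.1],[0,-1,-1,-0.1],[0,-1,-1,-0.1],

station TCP [-0.04641174 -0.046665    0.22687403]
```

View pics/m8.png

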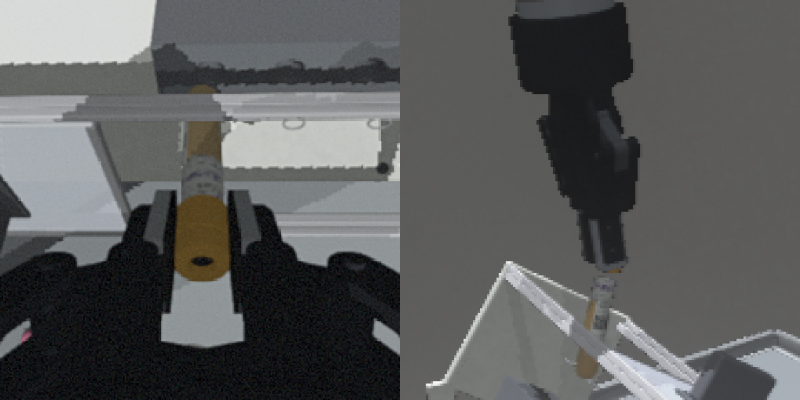

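Pivoting works: the tube in the scene crop now runs from (603,290) to (585,375), leaning about 10-12 degrees. That was picture 12, so from here I measure numerically. I push a little more, then back off, lift and measure by colour.

Call:
apply_moves(
  moves=[
    [[0,-5,0,0],[0,-5,0,0],[0,-5,0,0],[0,-3,0,0],[0,0,0,0],[0,0,0,0],[0,0,0,0],[0,0,0,0],[0,0,0,0],[0,0,0,0]],
  ],
)

```text
clock: 18.15
eef_pos: [0.5672, 0.2427, 0.2255]
tool_rot: [0.995, -0.088, -0.026, 0.042]
ft_force: [-0.1, -3.8, -0.2]
grip_width: 0.0169
```

```bash
python3 -c "from h import *;stat('m9.png')"
```

```text
pos [0.5672 0.2427 0.2255] yaw -10.27 tilt 5.66 F [-0.3 -4.7  0.5] w 0.0169 t 18.25 turn -1.6 n 10
[0,0,-1,-0.2],[0,0,-1,-0.2],[0,0,-1,-0.2],[0,0,-1,-0.2],[0,0,-1,-0.2],[0,0,-1,-0.2],[0,0,-1,-0.2],[0,0,-1,-0.2],[0,0,-1,-0.2],[0,0,-1,-0.2],

station TCP [-0.0453475  -0.03855094  0.22550435]
```

Call:
apply_moves(
  moves=[
    [[0,3,0,0],[0,3,0,0],[0,2,-8,0],[0,1,-12,0],[0,1,-14,0],[0,1,-14,0],[0,1,-14,0],[0,1,-14,0],[0,1,-8,0],[0,0,0,0]],
  ],
)

```text
clock: 19.25
eef_pos: [0.5702, 0.2391, 0.3202]
tool_rot: [0.995, -0.087, -0.024, 0.036]
ft_force: [0.1, -0.1, 0.6]
grip_width: 0.0169
```

```bash
python3 - <<'E'
from h import *
stat('m10.png')
o=telemetry.get_obs();T=np.array(o['eef_pos'])
for n in('scene','wrist'):
    c=load(n);im=cv2.cvtColor(c['color'],cv2.COLOR_RGB2HSV)
    q=proj(c,[T,T-[0,0,.1]]);print(n,'TCP/foot if upright',q.round(1).tolist())
    x0,x1=int(q[:,0].min()-30),int(q[:,0].max()+30);y0,y1=int(q[:,1].min()-30),int(q[:,1].max()+25)
    m=((im[...,0]>8)&(im[...,0]<26)&(im[...,1]>70)&(im[...,2]>60)).astype(np.uint8);M=np.zeros_like(m);M[y0:y1,x0:x1]=m[y0:y1,x0:x1]
    for v in range(max(y0,0),min(y1,420),3 if n=='scene' else 6):
        u=np.flatnonzero(M[v]); 
        if len(u): print('  v',v,'u',u.min(),u.max(),len(u),'sat',int(im[v,u,1].mean()))
E
```

```text
pos [0.5697 0.2389 0.3186] yaw -10.11 tilt 5.07 F [-0.6  0.2 -1. ] w 0.0167 t 19.35 turn -1.4 n 10
[0,-1,8,-0.1],[0,-1,8,-0.1],[0,-1,8,-0.1],[0,-1,8,-0.1],[0,-1,8,-0.1],[0,-1,8,-0.1],[0,-1,8,-0.1],[0,-1,8,-0.1],[0,-1,8,-0.1],[0,-1,8,-0.1],

station TCP [-0.04228261 -0.04195688  0.31862785]
scene TCP/foot if upright [[207.3, 105.7], [211.9, 166.1]]
  v 105 u 217 218 2 sat 120
  v 108 u 218 218 1 sat 99
  v 117 u 215 216 2 sat 105
  v 135 u 205 206 2 sat 81
  v 138 u 204 205 2 sat 88
  v 141 u 203 205 3 sat 80
  v 144 u 203 204 2 sat 92
  v 147 u 202 204 3 sat 80
  v 150 u 202 203 2 sat 91
  v 153 u 201 203 3 sat 85
  v 156 u 201 203 3 sat 83
  v 159 u 200 209 10 sat 88
  v 162 u 200 209 10 sat 87
  v 165 u 201 208 8 sat 85
wrist TCP/foot if upright [[278.4, 273.3], [284.7, 204.1]]
  v 186 u 276 290 15 sat 90
  v 192 u 273 292 20 sat 89
  v 198 u 275 292 18 sat 86
  v 204 u 275 292 18 sat 86
  v 210 u 275 292 17 sat 86
  v 216 u 274 293 20 sat 85
  v 222 u 274 293 20 sat 90
  v 228 u 293 293 1 sat 93
  v 252 u 274 289 16 sat 153
  v 258 u 267 297 31 sat 160
  v 264 u 265 297 33 sat 166
  v 270 u 265 297 33 sat 159
  v 276 u 264 298 35 sat 163
  v 282 u 264 298 35 sat 160
  v 288 u 263 298 36 sat 166
  v 294 u 263 298 21 sat 157
```

```bash
python3 - <<'E'
from h import *
a=load('scene');w=load('wrist')
F=tri((a,(204.5,166)),(w,(283,186)));G=tri((a,(209.2,135)),(w,(283.5,225)))
T=np.array(telemetry.get_obs()['eef_pos']);print(F,G,T)
for d in(G-F,T-F):print(d,np.linalg.norm(d),'tilt x,y',np.degrees(np.arctan2(d[:2],d[2])))
im=cv2.cvtColor(a['color'],cv2.COLOR_RGB2GRAY)
for v in(125,130,135,140,145,150,155,160,164,167,170):print(v,im[v,195:222].tolist())
E
```

```text
[0.57071983 0.25333381 0.22145035] [0.57050342 0.24109291 0.27066275] [0.56970388 0.2388671  0.31862785]
[-0.00021641 -0.0122409   0.0492124 ] 0.05071239579162226 tilt x,y [ -0.25195943 -13.96806641]
[-0.00101595 -0.0144667   0.09717751] 0.09825368066396213 tilt x,y [-0.59898416 -8.46737137]
125 [91, 92, 91, 92, 91, 92, 92, 92, 91, 91, 89, 80, 79, 104, 70, 54, 96, 93, 92, 78, 87, 91, 91, 92, 91, 92, 91]
130 [92, 91, 91, 92, 92, 92, 92, 92, 92, 70, 90, 102, 108, 111, 112, 103, 106, 101, 90, 68, 86, 91, 90, 91, 92, 92, 91]
135 [92, 92, 92, 92, 92, 92, 91, 91, 91, 82, 83, 93, 109, 107, 99, 102, 97, 94, 74, 86, 90, 92, 90, 91, 91, 92, 91]
140 [93, 92, 93, 92, 91, 92, 93, 92, 91, 96, 102, 114, 74, 68, 78, 72, 78, 55, 85, 93, 93, 92, 91, 91, 90, 90, 91]
145 [93, 92, 93, 92, 92, 92, 93, 93, 95, 97, 117, 126, 125, 117, 101, 95, 84, 90, 92, 91, 92, 91, 91, 91, 91, 91, 91]
150 [93, 93, 94, 93, 93, 93, 74, 90, 97, 116, 103, 105, 110, 100, 92, 94, 60, 84, 92, 91, 92, 92, 92, 92, 91, 92, 92]
155 [93, 93, 93, 93, 94, 93, 94, 97, 105, 125, 122, 116, 104, 103, 97, 73, 87, 92, 92, 92, 93, 93, 92, 92, 92, 91, 92]
160 [94, 93, 93, 93, 94, 94, 96, 99, 98, 98, 96, 93, 87, 81, 78, 90, 93, 93, 93, 92, 92, 92, 92, 93, 94, 93, 92]
164 [94, 94, 93, 94, 94, 84, 85, 90, 92, 92, 92, 89, 83, 78, 90, 94, 93, 94, 93, 94, 93, 93, 92, 92, 92, 92, 93]
167 [94, 94, 94, 94, 94, 94, 93, 93, 69, 60, 50, 85, 92, 93, 94, 94, 94, 94, 93, 93, 93, 93, 93, 92, 92, 93, 93]
170 [94, 94, 94, 93, 95, 94, 94, 93, 94, 94, 95, 94, 94, 95, 94, 94, 94, 94, 92, 93, 93, 94, 93, 93, 93, 93, 93]
```

The tube still leans about 13 degrees in y and 0 in x. I'll do a second push on the rail: move away, lower, then push about 14 mm further than before.

Call:
apply_moves(
  moves=[
    [[0,6,0,0],[0,6,0,0],[0,6,0,0],[0,0,10,0],[0,0,15,0],[0,0,15,0],[0,0,15,0],[0,0,15,0],[0,0,10,0],[0,0,2,0]],
  ],
)

```text
clock: 20.35
eef_pos: [0.5588, 0.2087, 0.2322]
tool_rot: [0.995, -0.089, -0.028, 0.038]
ft_force: [-0.7, 0.3, 0.1]
grip_width: 0.0167
```

```bash
python3 -c "from h import *;stat('m11.png')"
```

```text
pos [0.5594 0.2092 0.2334] yaw -10.3 tilt 5.35 F [1.  0.3 0.1] w 0.0168 t 20.45 turn -1.6 n 10
[0,-4,-1,-0.2],[0,-4,-1,-0.2],[0,-4,-1,-0.2],[0,-4,-1,-0.2],[0,-4,-1,-0.2],[0,-4,-1,-0.2],[0,-4,-1,-0.2],[0,-4,-1,-0.2],[0,-4,-1,-0.2],[0,-4,-1,-0.2],

station TCP [-0.04796945 -0.07288434  0.23337043]
```

Call:
apply_moves(
  moves=[
    [[0,-6,0,0],[0,-6,0,0],[0,-6,0,0],[0,-6,0,0],[0,-5,0,0],[0,-5,0,0],[0,-5,0,0],[0,-5,0,0],[0,-5,0,0],[0,-5,0,0]],
  ],
)

```text
clock: 21.45
eef_pos: [0.5704, 0.2537, 0.2336]
tool_rot: [0.994, -0.091, -0.024, 0.052]
ft_force: [-3.4, -2.7, 1.7]
grip_width: 0.0166
```

```bash
python3 -c "from h import *;stat('m12.png')"
```

```text
pos [0.5706 0.2546 0.2332] yaw -10.57 tilt 6.47 F [ 1.3 -5.8  1.4] w 0.0167 t 21.55 turn -1.9 n 10
[0,1,-1,-0.2],[0,1,-1,-0.2],[0,1,-1,-0.2],[0,1,-1,-0.2],[0,1,-1,-0.2],[0,1,-1,-0.2],[0,1,-1,-0.2],[0,1,-1,-0.2],[0,1,-1,-0.2],[0,1,-1,-0.2],

station TCP [-0.04376832 -0.02630413  0.23318387]
```

Call:
apply_moves(
  moves=[
    [[0,-5,0,0],[0,3,0,0],[0,5,0,0],[0,4,-8,0],[0,2,-14,0],[0,2,-14,0],[0,2,-14,0],[0,2,-14,0],[0,2,-14,0],[0,0,-4,0]],
  ],
)

```text
clock: 22.55
eef_pos: [0.5714, 0.2452, 0.323]
tool_rot: [0.994, -0.091, -0.024, 0.05]
ft_force: [0.5, 0.4, -0.7]
grip_width: 0.0168
```

```bash
cat > m.py <<'E'
from h import *
stat('m13.png')
a=load('scene');w=load('wrist');T=np.array(telemetry.get_obs()['eef_pos']);print(T)
g=cv2.cvtColor(a['color'],cv2.COLOR_RGB2RGB) if 0 else a['color'].astype(int)
q=proj(a,[T,T-[0,0,.1]]);print('upright',q.round(1).tolist())
bg=np.median(g[100:200,300:330].reshape(-1,3),0)
for v in range(int(q[0,1])+14,int(q[1,1])+12,4):
    u0=int(q[1,0])-30;d=np.abs(g[v,u0:u0+60]-np.median(g[v,u0-15:u0],0)).max(1)>12;u=np.flatnonzero(d)
    if len(u):print(v,u.min()+u0,u.max()+u0,(u.min()+u.max())/2+u0)
im=cv2.cvtColor(w['color'],cv2.COLOR_RGB2HSV);q=proj(w,[T,T-[0,0,.1]]);print('wrist upright',q.round(1).tolist())
m=((im[...,0]>8)&(im[...,0]<26)&(im[...,1]>70)&(im[...,2]>60))
for v in range(150,330,6):
    u=np.flatnonzero(m[v,250:320])+250
    if len(u)>5:print(v,u.min(),u.max(),int(im[v,u,1].mean()))
E
python3 m.py
```

```text
pos [0.5713 0.2452 0.3217] yaw -10.58 tilt 6.39 F [0.5 0.2 0.4] w 0.0166 t 22.65 turn -1.9 n 10
[0,-1,8,-0.2],[0,-1,8,-0.2],[0,-1,8,-0.2],[0,-1,8,-0.2],[0,-1,8,-0.2],[0,-1,8,-0.2],[0,-1,8,-0.2],[0,-1,8,-0.2],[0,-1,8,-0.2],[0,-1,8,-0.2],

station TCP [-0.04164166 -0.0354586   0.3217194 ]
[0.5713218  0.24519331 0.3217194 ]
upright [[203.1, 104.2], [207.9, 164.9]]
122 209 215 212.0
126 207 213 210.0
130 206 210 208.0
134 206 209 207.5
138 206 215 210.5
142 206 215 210.5
146 206 213 209.5
150 206 211 208.5
154 206 215 210.5
158 206 215 210.5
162 207 215 211.0
174 177 184 180.5
wrist upright [[278.8, 272.8], [284.4, 200.6]]
204 276 285 92
210 271 290 86
216 273 290 87
222 273 290 93
228 272 290 88
234 272 291 88
264 268 294 158
270 265 296 164
276 265 297 163
282 264 297 163
288 264 297 158
294 264 298 160
300 263 298 164
306 264 297 157
312 271 290 159
```

```bash
python3 - <<'E'
from h import *
a=load('scene');w=load('wrist')
F=tri((a,(210.8,163)),(w,(281,206)));G=tri((a,(210.4,139)),(w,(281.5,233)))
T=np.array(telemetry.get_obs()['eef_pos']);print(F,G,T)
for d in(G-F,T-F):print(d,np.linalg.norm(d),'tilt x,y',np.degrees(np.arctan2(d[:2],d[2])))
from scipy.optimize import least_squares
# axis fit: points (x0,y0)+slope*z, image lines from both views
S=[(210.5,138),(210.5,142),(210.5,154),(210.5,158),(211,162)];V=[(280.5,210),(281.5,216),(281.5,222),(281,228),(281.5,234),(280.5,276),(281,288),(280.5,300)]
def fun(p):
    r=[]
    for c,L in((a,S),(w,V)):
        q=proj(c,[[p[0]+p[2]*(z-.3),p[1]+p[3]*(z-.3),z] for z in(.22,.33)]);d=(q[1]-q[0])/np.linalg.norm(q[1]-q[0])
        for uv in L:e=np.array(uv)-q[0];r.append(e[0]*d[1]-e[1]*d[0])
    return r
s=least_squares(fun,[.57,.245,0,0]);print(s.x,np.degrees(np.arctan(s.x[2:])),np.round(s.fun,1))
E
```

```text
[0.56804619 0.24189913 0.22496163] [0.56927208 0.23817314 0.26463958] [0.5713218  0.24519331 0.3217194 ]
[ 0.00122589 -0.00372599  0.03967794] 0.03987135310950132 tilt x,y [ 1.76964641 -5.36466983]
[0.0032756  0.00329418 0.09675777] 0.09686922322533496 tilt x,y [1.93893065 1.94991784]
[ 0.56968448  0.23532053  0.01915139 -0.08117526] [ 1.09715988 -4.64082408] [-0.1 -0.   0.1  0.2 -0.3 -0.7  0.3  0.3 -0.1  0.4 -0.3  0.3 -0.2]
```

```bash
python3 - <<'E'
from h import *
p=np.load('pose.npy')
a=shot('scene');g=cv2.cvtColor(a['color'],cv2.COLOR_RGB2GRAY).astype(float)
C=a['color'].astype(int)
pts=[]
for v in range(128,168):
    d=np.abs(C[v,195:225]-np.median(C[v,180:195],0)).max(1);u=np.flatnonzero(d>6)
    if len(u):pts.append((v,u.min()+195,u.max()+195))
pts=np.array(pts);print(pts.tolist())
s=pts[(pts[:,0]>134)&(pts[:,0]<161)]
for k in(1,2):print('slope',np.polyfit(s[:,0],s[:,k],1))
for al in (.165,.15,.14):print('fin pred',proj(a,W(p,st(-al,.161-.017))),proj(a,W(p,[st(-al+sx,.161,.025*sy) for sx in(-.007,.007) for sy in(-1,1)])).round().tolist())
m=(g<75).astype(np.uint8);m[:,:235]=0;m[:195]=0;m[270:]=0;m[:,310:]=0
k,l,st_,ce=cv2.connectedComponentsWithStats(m);print([(st_[i].tolist(),ce[i].round(1).tolist()) for i in range(1,k) if st_[i,4]>60])
print(telemetry.get_obs()['eef_pos'],telemetry.get_obs()['clock'])
E
```

```text
[[128, 207, 213], [129, 207, 212], [130, 206, 213], [131, 206, 212], [132, 206, 213], [133, 206, 213], [134, 206, 214], [135, 206, 215], [136, 206, 215], [137, 206, 216], [138, 206, 216], [139, 206, 216], [140, 206, 216], [141, 206, 216], [142, 206, 216], [143, 206, 212], [144, 206, 214], [145, 206, 215], [146, 206, 213], [147, 206, 214], [148, 206, 212], [149, 206, 213], [150, 206, 215], [151, 206, 215], [152, 206, 212], [153, 206, 212], [154, 207, 214], [155, 207, 216], [156, 207, 216], [157, 207, 216], [158, 207, 216], [159, 207, 216], [160, 207, 217], [161, 207, 216], [162, 207, 216], [163, 207, 216], [164, 208, 215], [165, 209, 214]]
slope [4.54700855e-02 1.99562393e+02]
slope [2.73504274e-03 2.14365812e+02]
fin pred [[269.96438258 223.40694873]] [[289.0, 221.0], [265.0, 210.0], [285.0, 218.0], [261.0, 206.0]]
fin pred [[265.44487676 219.90220904]] [[285.0, 217.0], [261.0, 206.0], [280.0, 214.0], [257.0, 203.0]]
fin pred [[262.50510253 217.62250329]] [[281.0, 215.0], [258.0, 204.0], [277.0, 212.0], [254.0, 201.0]]
[([251, 210, 38, 35, 688], [271.3, 225.7])]
[0.5710482  0.24501665 0.32057314] 22.7
```

The tube leans about 3-4 degrees, its foot is at about 0.22 m, and the guard fin is at the 0.165 position. I'll settle for one call and hand in.

Call:
apply_moves(
  moves=[
    [[0,0,0,0],[0,0,0,0],[0,0,0,0],[0,0,0,0],[0,0,0,0],[0,0,0,0],[0,0,0,0],[0,0,0,0],[0,0,0,0],[0,0,0,0]],
  ],
)

```text
clock: 23.7
eef_pos: [0.5699, 0.2449, 0.3168]
tool_rot: [0.994, -0.091, -0.028, 0.052]
ft_force: [0.6, -0.3, 0.1]
grip_width: 0.0165
```

```bash
python3 -c "
from h import *
o=telemetry.get_obs();print(o['eef_pos'],np.abs(o['joint_vel']).max(),o['grip_width'],o['ft_force'])
workorder.job_done()"
```

```text
[0.56989063 0.2448791  0.31684959] 0.0013785147228828796 0.016536896261710267 [ 0.60438124 -0.27836405  0.05333962]
the job is handed in; nothing more can be done
```

I slid the guard open by its pull and drew the orange-capped tube out along its hole axis. Since the arm's moves can't tilt the tool, I turned the tube upright in the grip by pushing its glass against the inner edge of the left rail. I then lifted it clear and handed it in at about 23.7 s, still holding it.

My last checks before handing in:
- **Guard:** its fin sits at the position expected for about 0.165 m, fully open.
- **Tube height:** the foot is about 0.22 m above the trolley, clear of the rails at about 0.17 m.
- **Tube lean:** about 3–5 degrees. My lean estimates did not fully agree, ranging from 2 to 5 degrees, and all were under the 10-degree limit.
- **Arm:** it was still and the measured force was about zero. The grip width reads 16.5 mm against a 19.4 mm cap, which I did not explain, but the tube held firm throughout.

- **First push fell short:** the first push on the rail left the tube leaning about 13 degrees, so I pushed a second time.
- **Not re-measured:** I did not check the open tubes, tape roll or needle holder at the end. Nothing was moved near them that I know of.

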